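# Slide the shampoo bottle along the shower shelf into the corner

### The arm

A 6-joint arm with a two-finger parallel gripper is mounted at the origin on the work surface. World frame = base frame: x ahead of the robot, y to its left, z up, the work surface at z = 0. Lengths are in m, angles in rad, forces in N, time in s.
With the tool pointing down it reaches from about 0.35 to 0.775 m from the base axis. Payload 5.5 kg.
Tool frame: the origin (TCP) lies midway between the tips of the shut fingers; the grasp point (between the pads) lies 19 mm behind it; z points along the fingers, y is the line along which they close (so a half turn about z gives the same grasp; the last joint's range is limited). The gripper opens to 85 mm and grips with 20 to 120 N. Pads are 22 mm wide; open, the fingers measure 114 mm over their backs; the gripper's body (76 mm by 85 mm) begins 54 mm behind the grasp point. The pads swing forward as they close: fully open they stand 13 mm farther back than shut.
Start: joints at [1.09, 0.313, 0.046, 1.304, 0, 1.431], TCP at [0.192, 0.542, 0.231] pointing down, gripper open.
Joint ranges: [-2.76, 2.76], [-0.86, 1.69], [-1.03, 1.26], [-2.2, 2.34], [-1.47, 1.5], [-3.14, 3.14]. Speed limits (rad/s): [2.57, 2.57, 3.14, 3.14, 3.14, 3.14].

### API

Orientations are given as a unit quaternion [w, x, y, z].
In Python, from cell import * gives the robot as it stands.
- The arm moves only by the tool carry_out, never from a script. Its arguments are lists of equal length, an entry for each row: "delta_pos": the shift along the world's x, y, z in units of 200 mm (1.0 is 200 mm), a list of three; "twist": the turn about the world's z in units of 1.5 rad (1.0 is 1.5 rad). A call has 1 to 20 rows; each row is the pose to reach, as a shift and turn from the pose commanded when the call began; what a row does not reach only later rows make up. A row lasts 1/10 s, in which the tool goes at most 50 mm and 8.59 degrees, less where a joint would pass 70% of its speed; a pose out of reach is approached as far as the arm can. A call with a number of a shift or a turn outside -1 to 1 is refused whole. A call with a gripper value outside its range is refused whole. "fingers" is the opening, from -1 (shut) to 1 (fully open), so that 0 is half open, set as the call begins (left out, the last holds). The fingers move at their own pace and stop on an object; "force" is the grip in N (left out, the last holds). Time passes only in rows, so rows that repeat a pose let the fingers close. It gives the time, the measured TCP pose, the force, the opening and the grip force at its end, in the units of the state.
- sense(): the state, without advancing time (a new reading comes with each control period).
- snapshot(name): name is "side" or "top" or "wrist"; returns a dict with "pixels" (420x560x3 uint8, red, green, blue), "mtx" (3x3 intrinsics, pixels), "dist" ([k1, k2, p1, p2, k3] as OpenCV has them; the pictures are not rectified), "extrinsics" (4x4, takes a point from camera to world coordinates). Camera axes: x right, y up, looking along -z (the intrinsics and any distortion apply to the point x, -y, -z); pixel columns grow to the right and rows downward; lengths in m; the calibration is good to about 2 mm. A picture is of the moment at which its call begins. There is no depth.
- sign_off(): hands the job in; it is judged then, once.
Trained networks look in a picture, given as the dict that the camera call returned (one of the last four; its "shot" number tells which), for a name from the list of things; names that differ only in an ending like _2 or _b are one class to them, and where a whole thing is asked for, a point or a joint stands for the part that bears it (a point fixed in the world has none). Each returns a list of dicts, best first, with "conf" (0 to 1); they miss things now and then, are a little off and sometimes report something else, mostly with a low value. They report only what shows in the picture. A call takes as long as a camera call.
- regions_of(picture, target): "pixels" (420x560 bool, what is visible of it) and "at" ([row, column] in pixels, amid what is visible of it).
- spot_point(picture, target): "at" ([row, column] in pixels: a listed point, or the origin of a listed thing).
The state is a dict: "time": time; "joint_pos": joint angles; "qd": joint speeds; "tau": joint torques, N m; "ee_pos": TCP position; "tool_rot": TCP orientation; "ft_force": force on the tool from outside, world axes, zero at the start; "wrist_torque": the same for the moment, N m; "width": opening from 0.0 (shut) to 1.0 (fully open); "gripper_force": force on a finger pad.
Only numpy, scipy, OpenCV 4.12 (cv2) and the standard library are available. Lean on these libraries where they do the work, as an engineer would, in place of code of your own. Each camera call takes 0.05 s, during which the arm holds its last target. There are 200 camera calls.

### The job

The tall shampoo bottle stands out in the middle of the glass shelf, where it is easily knocked off. Push it low on its body so that it slides along the shelf, upright all the way, until it stands against the tiled side wall at the end of the shelf, wholly on the glass and in front of the pumice stone, and then move clear of it. Do not lift it, tip it or push on its upper half, and leave the pumice stone, the comb and the tumbler where they are.

Things in the scene. Friction and masses are not known exactly. Their poses are not given: they have to be found in the camera images.
- bottle: The shampoo bottle to be pushed: closed, white plastic, round, 66 mm in diameter, 208 mm tall (straight body to 146 mm, then a shoulder and a 41 mm wide cap), loose on the glass. 0.29 to 0.57 kg, centre of mass about 90 mm up, friction on the glass 0.48 to 0.72: pushed more than about 40 mm above the glass it may tip instead of sliding. Origin: centre of its underside; z along its axis.
- bottle_upper: The upper half of the same bottle, from 100 mm above its underside to the cap's top: not to be pushed. Same origin and axes as the bottle (centre of the underside).
- shelf_corner (a point): Corner on the frosted glass shelf's top face. x points into the far tiled wall (its face: x = 0 here), y to the left along the shelf, z up. The side wall's tiled face is y = 0 here, facing +y; it rises 116 mm, the far wall 158 mm above the glass. The glass reaches to y = 0.64 and to x = -0.22 (front edge, no rim, open space beyond), 10 mm thick. The soap dispenser has no part in the job.
- pumice: Bystander: black pumice stone, a rounded block 100 mm long (its y axis, within 0.15 rad of along the far wall), 58 mm deep, 38 mm high, lying on the glass in the rear corner by the two walls. Origin: centre of its underside.
- comb: Bystander: clear acrylic comb lying flat on the glass to the left (+y) of the bottle, pointing away from the far wall, 160 mm long (its x axis), 32 mm wide, 5 mm thick. Origin: centre of its underside.
- tumbler: Bystander: round white ceramic tumbler, open at the top, 76 mm in diameter, 85 mm tall, standing near the shelf's left (+y) end. Origin: centre of its underside.

How it is judged:
At the end, for the whole second after the job is handed in: The bottle stands upright (0.05 rad) and still on the glass, its side within 10 mm of the tiled side wall, in front of the pumice stone and not overhanging the front edge; tumbler and pumice stone have not moved more than 12 mm, the comb not more than 15 mm (y of bottle in the frame of shelf_corner below 0.043 m and x of bottle in the frame of shelf_corner between -0.187 and -0.09 m and z of bottle in the frame of shelf_corner between -0.005 and 0.005 m and angle between bottle's own z axis and vertical below 0.05 rad and linear speed of bottle below 0.02 m/s and distance of each of tumbler, pumice from where it was at the start of the episode below 0.012 m and distance of comb from where it was at the start of the episode below 0.015 m); the robot touches nothing.
It fails at once if the bottle tips or rocks by more than 0.15 rad (9 degrees) (angle between bottle's own z axis and vertical above 0.15 rad).
It fails at once if the bottle is lifted more than 12 mm off the glass (z of bottle in the frame of shelf_corner above 0.012 m).
It fails at once if the robot pushes on the bottle's upper half (more than 1 N) (contact force between any of the fingers, the arm and bottle_upper above 1 N).
It fails at once if the tumbler is moved more than 12 mm or tipped by more than 0.15 rad (distance of tumbler from where it was at the start of the episode above 0.012 m or angle between tumbler's own z axis and vertical above 0.15 rad).
It fails at once if the pumice stone is moved more than 12 mm or the comb more than 15 mm (distance of pumice from where it was at the start of the episode above 0.012 m or distance of comb from where it was at the start of the episode above 0.015 m).
It also fails if it takes over 38 s, if anything falls off the work surface, if the arm or the gripper's body presses on something with over 40 N, if the wrist force passes 120 N, or if a joint passes its speed limit or range.

## Working session

There is one attempt and no reset: what is moved stays moved. The work goes in short steps, Python scripts to look and compute and a tool call to move; the robot and the scene stay as the last step left them, time stands still between calls to the robot, and variables do not carry over. Pictures are saved under pics/ and viewed, at most 10 in all, crops included, and the job is handed in when it is done.

Besides the shell and the picture viewer there is one more tool, called after "Call:" as name(argument=value, ...) on one line, values as JSON. carry_out: Moves the arm, as the interface text tells. Shifts and turns lie within -1 to 1; 1 stands for 200 mm of shift or 1.5 rad of turn. Its arguments: {"type":"object","properties":{"delta_pos":{"type":"array","items":{"type":"array","items":{"type":"number","minimum":-1,"maximum":1}}},"twist":{"type":"array","items":{"type":"number","minimum":-1,"maximum":1}},"fingers":{"type":"number"},"force":{"type":"number"}},"required":["delta_pos","twist"]}

```bash
mkdir -p pics
cat > h.py <<'E'
from cell import *
import numpy as np, cv2
def ray(s,at):
    p=cv2.undistortPoints(np.array([[[at[1],at[0]]]],float),s["mtx"],np.array(s["dist"],float))[0,0]
    E=np.array(s["extrinsics"]); d=E[:3,:3]@np.array([p[0],-p[1],-1]); return E[:3,3],d
def onz(s,at,z):
    o,d=ray(s,at); return o+d*(z-o[2])/d[2]
def tri(a,b):
    A=np.zeros((3,3));v=np.zeros(3)
    for o,d in (a,b):
        d=d/np.linalg.norm(d);P=np.eye(3)-np.outer(d,d);A+=P;v+=P@o
    return np.linalg.solve(A,v)
def proj(s,X):
    E=np.linalg.inv(np.array(s["extrinsics"]));c=E[:3,:3]@np.array(X)+E[:3,3]
    q=cv2.projectPoints(np.array([[c[0],-c[1],-c[2]]]),np.zeros(3),np.zeros(3),s["mtx"],np.array(s["dist"],float))[0][0,0];return q[::-1]
E
cat > a.py <<'E'
from h import *
np.set_printoptions(precision=4,suppress=True)
S={n:snapshot(n) for n in("side","top","wrist")}
for n,s in S.items():
    cv2.imwrite(f"pics/{n}0.png",s["pixels"][:,:,::-1]); print(n,np.array(s["extrinsics"])[:3])
pts={}
for t in("bottle","shelf_corner","pumice","comb","tumbler"):
    for n in S:
        r=spot_point(S[n],t)
        if r: pts[t,n]=r[0]["at"]; print(t,n,[(np.round(q["at"],1),round(q["conf"],2)) for q in r[:2]])
    k=[n for n in S if (t,n) in pts]
    for i in range(len(k)):
        for j in range(i): print("  tri",k[j],k[i],tri(ray(S[k[j]],pts[t,k[j]]),ray(S[k[i]],pts[t,k[i]])))
print(sense())
E
python3 a.py
```

```text
side [[-0.9985  0.0312 -0.0448  0.6074]
 [-0.0545 -0.5592  0.8272  0.7497]
 [ 0.0008  0.8284  0.5601  0.6462]]
top [[-0.0077  0.9818 -0.19    0.4196]
 [-0.9997 -0.0117 -0.0198 -0.0098]
 [-0.0216  0.1898  0.9816  1.2708]]
wrist [[ 0.3344 -0.891  -0.3072  0.1116]
 [ 0.9424  0.3154  0.111   0.5698]
 [-0.0021 -0.3266  0.9451  0.3741]]
bottle side [(array([211.3, 309.8]), 0.78)]
bottle top [(array([246.1, 329.8]), 0.97)]
  tri side top [ 0.5683 -0.1189  0.0528]
shelf_corner side [(array([172.5, 250.8]), 0.78)]
shelf_corner top [(array([182.9, 402.1]), 0.78)]
  tri side top [ 0.7311 -0.3004  0.0592]
pumice side [(array([186. , 266.9]), 0.6)]
pumice top [(array([200.1, 376.2]), 0.61)]
  tri side top [ 0.684  -0.2358  0.0543]
comb side [(array([291.6, 285.7]), 0.72)]
comb top [(array([230.3, 210.2]), 0.57)]
  tri side top [0.6159 0.1702 0.0514]
tumbler side [(array([332.9, 257.9]), 0.66)]
tumbler top [(array([213.3, 171.3]), 0.8)]
  tri side top [0.6624 0.2689 0.0419]
{'time': 0.9, 'joint_pos': array([ 1.0904,  0.3132,  0.0461,  1.3037, -0.    ,  1.4312]), 'qd': array([-0.0007,  0.0009,  0.0001, -0.0018,  0.0009, -0.0004]), 'tau': array([  0.0019, -48.0446,  29.8815,   0.0001,   0.0001,  -0.    ]), 'ee_pos': array([0.1922, 0.5419, 0.2313]), 'tool_rot': array([0.    , 0.1696, 0.9855, 0.    ]), 'ft_force': array([ 0.061 , -0.8104, -0.8325]), 'wrist_torque': array([ 0.0181, -0.0285, -0.03  ]), 'gripper_force': 0.0, 'width': 0.9991354117438053}
```

View pics/side0.png

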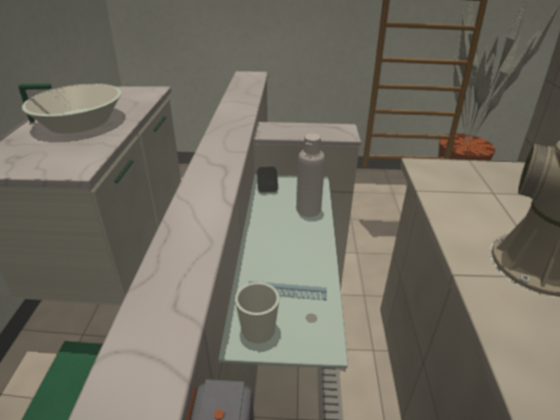

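View pics/top0.png

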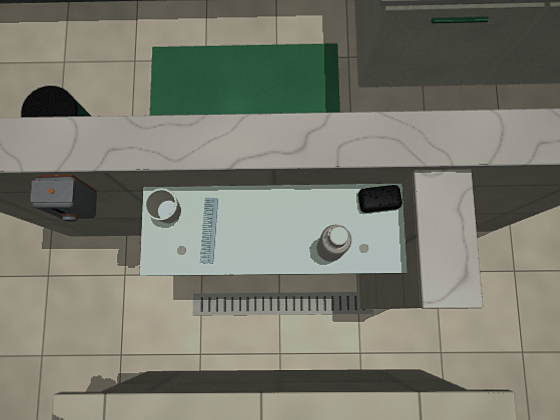

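The side view shows the bottle at about (210, 310) in the rear half of the shelf, with the comb at (291, 290) and the tumbler at (315, 258) nearer the camera. The top view shows the bottle at about (242, 335), the pumice at (200, 380) and the shelf's right end at col ~404. The network points match what I see, so I'll fit the shelf frame to its corners.

```bash
cat > b.py <<'E'
from h import *
from scipy.optimize import least_squares
np.set_printoptions(precision=4,suppress=True)
S={n:snapshot(n) for n in("side","top")}
C={"top":[((0,.64),(187,143)),((-.22,.64),(275,140)),((-.22,0),(273,406))],"side":[((-.22,.64),(353,344)),((-.22,0),(178,331))]}
sc={n:spot_point(S[n],"shelf_corner")[0]["at"] for n in S}
def W(p,q): 
    c,s=np.cos(p[2]),np.sin(p[2]); return [p[0]+c*q[0]-s*q[1],p[1]+s*q[0]+c*q[1],p[3]]
def f(p): return np.concatenate([np.subtract(proj(S[n],W(p,q)),a) for n in S for q,a in C[n]+[((0,0),sc[n])]])
r=least_squares(f,[.731,-.3,0,.055],loss="soft_l1");p=r.x;print(p,r.fun.reshape(-1,2))
def loc(X): 
    c,s=np.cos(p[2]),np.sin(p[2]);d=np.array(X)[:2]-p[:2];return np.array([c*d[0]+s*d[1],-s*d[0]+c*d[1]])
for t in("bottle","pumice","comb","tumbler"):
    for n in S:
        q=spot_point(S[n],t)
        if q: X=onz(S[n],q[0]["at"],p[3]);print(t,n,X,loc(X))
    m=regions_of(S["top"],t);print(t,m and m[0]["at"])
# overlay check of bottle base circle
E
python3 b.py
```

```text
[ 0.7267 -0.3019 -0.0044  0.0488] [[14.587   1.8402]
 [-0.0409 -3.285 ]
 [-1.483  -0.0058]
 [-0.9893  0.9089]
 [-0.3186 -0.2441]
 [ 0.362   0.6391]
 [ 0.1029 -0.0153]]
bottle side [ 0.5562 -0.1325  0.0488] [-0.1712  0.1686]
bottle top [ 0.573  -0.1186  0.0488] [-0.1545  0.1826]
bottle [243.8, 333.2]
pumice side [ 0.6838 -0.2388  0.0488] [-0.0432  0.0629]
pumice top [ 0.69   -0.2276  0.0488] [-0.037   0.0741]
pumice [198.5, 374.4]
comb side [0.6182 0.1621 0.0488] [-0.1105  0.4634]
comb top [0.6183 0.1682 0.0488] [-0.1105  0.4696]
comb [228.8, 211.6]
tumbler side [0.6624 0.2704 0.0488] [-0.0668  0.5719]
tumbler top [0.6593 0.265  0.0488] [-0.0699  0.5666]
tumbler [206.1, 167.2]
```

Run:
```python
import cv2,numpy as np
a=cv2.imread("pics/side0.png");b=cv2.imread("pics/top0.png")
c=[cv2.resize(a[160:210,230:350],None,fx=4,fy=4,interpolation=2),cv2.resize(a[320:370,220:350][:, :120],None,fx=4,fy=4,interpolation=2)]
c2=[cv2.resize(a[320:370,240:360],None,fx=4,fy=4,interpolation=2)]
d=cv2.resize(b[170:290,330:430],None,fx=4,fy=4,interpolation=2)[:400,:]
l=np.vstack([c[0],c2[0]]);cv2.imwrite("pics/crop.png",np.hstack([l,d[:400,:320]]) )
```

```text
(no output)
```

View pics/crop.png

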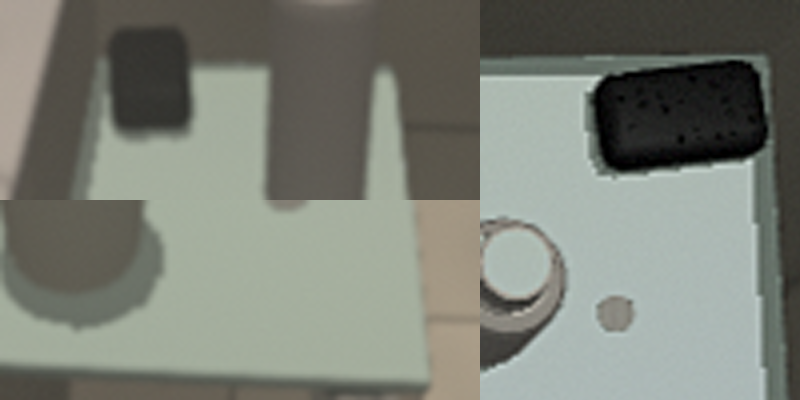

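```bash
sed -i 's/(353,344)/(365,347)/; s/(178,331)/(177.5,329.5)/' b.py
cat >> b.py <<'E'
from scipy.optimize import minimize
M={n:regions_of(S[n],"bottle")[0]["pixels"] for n in S}
th=np.linspace(0,2*np.pi,24)
def iou(v):
    s=0
    for n in S:
        P=np.array([proj(S[n],[v[0]+r*np.cos(t),v[1]+r*np.sin(t),p[3]+h])[::-1] for r,h in((.033,0),(.033,.146),(.0205,.17),(.0205,.208)) for t in th])
        m=np.zeros(M[n].shape,np.uint8);
        for k in range(3): cv2.fillConvexPoly(m,np.round(16*cv2.convexHull(P[24*k:24*k+48].astype(np.float32))).astype(np.int32),1,shift=4)
        s+=(m.astype(bool)&M[n]).sum()/(m.astype(bool)|M[n]).sum()
    return -s
o=minimize(iou,[.567,-.12],method="Nelder-Mead",options=dict(initial_simplex=[[.567,-.12],[.577,-.12],[.567,-.13]],xatol=3e-4))
print("bottle fit",o.x,o.fun,loc(o.x))
E
python3 b.py
```

```text
[ 0.7256 -0.3023 -0.0031  0.0511] [[ 1.4717  0.0831]
 [-0.3162 -1.3686]
 [-0.5099  5.0545]
 [-0.4743  0.7916]
 [ 0.4037 -0.2622]
 [ 0.7551  1.184 ]
 [-2.1938 -0.6099]]
bottle side [ 0.5646 -0.138   0.0511] [-0.1615  0.1637]
bottle top [ 0.5749 -0.1139  0.0511] [-0.1513  0.1879]
bottle [242.6, 332.3]
pumice side [ 0.6796 -0.2358  0.0511] [-0.0462  0.0664]
pumice top [ 0.6869 -0.231   0.0511] [-0.0389  0.0712]
pumice [198.7, 374.1]
comb side [0.6199 0.1683 0.0511] [-0.1072  0.4703]
comb top [0.6167 0.174  0.0511] [-0.1103  0.4759]
comb [229.7, 208.3]
tumbler side [0.6633 0.2718 0.0511] [-0.0641  0.5739]
tumbler top [0.6619 0.2668 0.0511] [-0.0655  0.5689]
tumbler [207.0, 166.1]
bottle fit [ 0.5693 -0.1188] -1.8730313498555025 [-0.1568  0.183 ]
```

The corrected corners give a consistent fit: glass at z = 0.051 and shelf yaw about 0. The bottle is at (0.569, -0.119), which is (-0.157, 0.183) on the shelf. A straight push along -y with the back of one open finger keeps the gripper body away from the bottle's upper half.

Call:
carry_out(delta_pos=[[0.25,-0.25,0],[0.5,-0.5,0],[0.75,-0.75,0],[1,-1,0],[1,-1,0],[1,-1,0],[1,-1,0]], twist=[0.06,0.12,0.18,0.227,0.227,0.227,0.227], fingers=1)

```text
time: 3.3
ee_pos: [0.3951, 0.3393, 0.2314]
tool_rot: [0.001, 0.003, 1.0, -0.0]
ft_force: [0.5, 0.1, 0.3]
width: 1.004
gripper_force: 0.0
```

Call:
carry_out(delta_pos=[[0.2,-0.25,0],[0.4,-0.5,0],[0.6,-0.75,0],[0.8,-1,0],[0.885,-1,0],[0.885,-1,0],[0.885,-1,0],[0.885,-1,0]], twist=[0,0,0,0,0,0,0,0])

```text
time: 4.1
ee_pos: [0.5685, 0.1427, 0.231]
tool_rot: [-0.001, 0.0, 1.0, 0.0]
ft_force: [-0.4, -0.2, 0.2]
width: 1.003
gripper_force: 0.0
```

Call:
carry_out(delta_pos=[[0,-0.25,0],[0,-0.5,0],[0,-0.61,0],[0,-0.61,-0.2],[0,-0.61,-0.4],[0,-0.61,-0.6],[0,-0.61,-0.75],[0,-0.61,-0.82],[0,-0.61,-0.86],[0,-0.61,-0.87],[0,-0.61,-0.87],[0,-0.61,-0.87]], twist=[0,0,0,0,0,0,0,0,0,0,0,0])

```text
time: 5.3
ee_pos: [0.57, 0.0203, 0.0586]
tool_rot: [0.001, -0.0, 1.0, -0.0]
ft_force: [-0.3, 0.7, -0.1]
width: 1.0
gripper_force: 0.0
```

Run:
```python
from h import *
a=snapshot("side")["pixels"][100:310,180:460,::-1];b=snapshot("top")["pixels"][120:330,150:430,::-1]
cv2.imwrite("pics/c.png",cv2.resize(np.hstack([a,b]),(800,300)))
print(sense()["ee_pos"],sense()["ft_force"])
```

```text
[0.57005703 0.01999836 0.05850742] [ 0.37370382 -0.28204196 -0.69989916]
```

View pics/c.png

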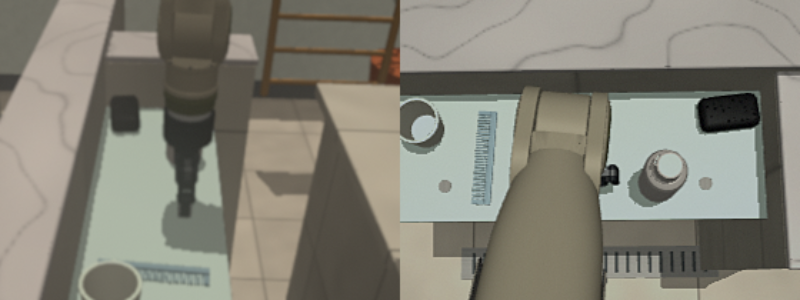

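The side and top views show the tool clear of everything. In the top view the black finger part reaches about col 618, slightly further out than I expected. I'll look closer before making contact.

Run:
```python
from h import *
s=snapshot("top");b=s["pixels"][190:290,260:360,::-1];w=snapshot("wrist")["pixels"][:,:,::-1];w=cv2.resize(w,(400,300))
d=snapshot("side")["pixels"][130:260,270:350,::-1];d=cv2.resize(d,(369,600),interpolation=2)
b=cv2.resize(b,(300,300),interpolation=2)
cv2.imwrite("pics/d.png",np.hstack([np.vstack([b,w[:,50:350]]),d]))
for X in ([.57,-.037,.072],[.57,-.037,.1],[.57,-.037,.13],[.57,-.022,.13],[.57,-.119,.051]):
    q=proj(s,X);print(X,q,(q-[190,260])*3)
```

```text
[0.57, -0.037, 0.072] [246.86534926 295.65864174] [170.59604778 106.97592522]
[0.57, -0.037, 0.1] [245.3580703 295.9082215] [166.0742109 107.7246645]
[0.57, -0.037, 0.13] [243.66304993 296.18889464] [160.9891498  108.56668393]
[0.57, -0.022, 0.13] [243.7323578  289.55923514] [161.1970734   88.67770543]
[0.57, -0.119, 0.051] [247.60383875 329.48607213] [172.81151624 208.45821639]
```

View pics/d.png

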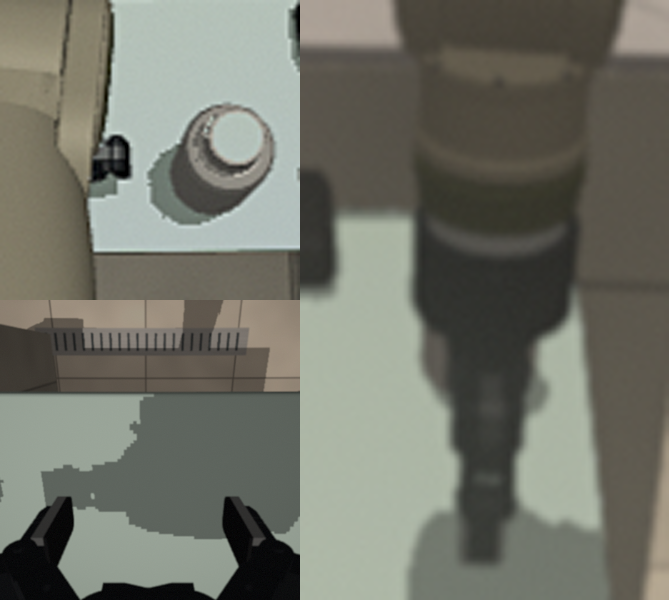

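The top crop shows black linkage out to crop col ~131 (image col 303), further out than the 57 mm finger back. That could touch the bottle too high. I'll measure the finger's profile in the wrist camera.

Run:
```python
from h import *
s=snapshot("wrist");g=s["pixels"][:,:,::-1]
cv2.imwrite("pics/w.png",cv2.resize(g[180:,:],(800,343)))
X0=.57
print(s["mtx"],np.array(s["extrinsics"])[:3])
# project (y,z) grid on finger midplane
for xo in(-.011,):
  for z in(.06,.072,.09,.11,.13,.15):
    print(z,[np.round(proj(s,[X0+xo,.02+y,z])[::-1]).astype(int).tolist() for y in(-.074,-.057,-.042)])
```

```text
[[366.59843331   0.         276.9183816 ]
 [  0.         366.59843331 201.98562419]
 [  0.           0.           1.        ]] [[ 6.29695543e-04 -9.44783521e-01 -3.27694526e-01  4.84095272e-01]
 [ 9.99999618e-01  3.96409628e-04  7.78694783e-04  1.98307250e-02]
 [-6.05796733e-04 -3.27694891e-01  9.44783410e-01  2.01398017e-01]]
0.06 [[105, 259], [145, 259], [180, 259]]
0.072 [[92, 273], [135, 273], [173, 273]]
0.09 [[67, 300], [116, 299], [159, 299]]
0.11 [[30, 339], [88, 338], [138, 338]]
0.13 [[-23, 395], [48, 394], [109, 393]]
0.15 [[-106, 482], [-15, 480], [63, 478]]
```

View pics/w.png

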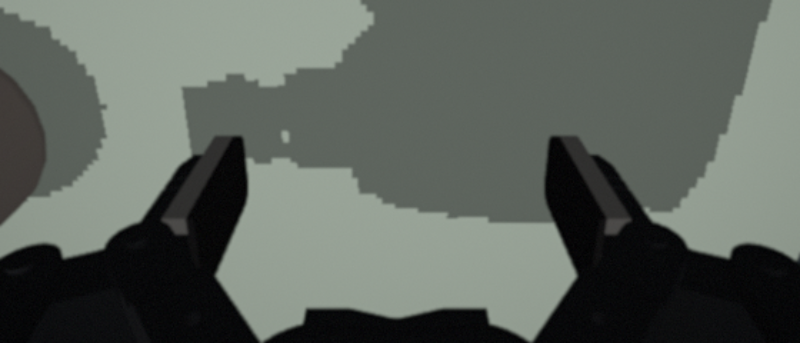

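The wrist view shows the left fingertip at view (137, 215–243), i.e. z ≈ 0.072. A knuckle bulges to about 75 mm from the axis, roughly 45 mm above the tip. Taking the tips almost down to the glass keeps even a knuckle contact near 45 mm, below the tipping height. I'll find the glass gently by touch.

Call:
carry_out(delta_pos=[[0,0,-0.02],[0,0,-0.04],[0,0,-0.06],[0,0,-0.07],[0,0,-0.07],[0,0,-0.07]], twist=[0,0,0,0,0,0])

```text
time: 6.2
ee_pos: [0.5692, 0.02, 0.0432]
tool_rot: [-0.0, 0.0, 1.0, 0.0]
ft_force: [0.8, 0.1, -0.8]
width: 1.005
gripper_force: 0.0
```

Call:
carry_out(delta_pos=[[0,0,-0.01],[0,0,-0.015],[0,0,-0.015]], twist=[0,0,0])

```text
time: 6.5
ee_pos: [0.5695, 0.0199, 0.0411]
tool_rot: [0.0, 0.0, 1.0, -0.0]
ft_force: [-1.8, -0.2, 4.8]
width: 0.999
gripper_force: 2.4
```

The tips touch the glass at TCP z ≈ 0.041. I'll lift 2 mm and creep to the bottle to see which part makes contact first.

Call:
carry_out(delta_pos=[[0,0,0.012],[0,-0.05,0.012],[0,-0.1,0.012],[0,-0.12,0.012],[0,-0.13,0.012],[0,-0.14,0.012],[0,-0.14,0.012]], twist=[0,0,0,0,0,0,0])

```text
time: 7.2
ee_pos: [0.5692, -0.0083, 0.0426]
tool_rot: [-0.0, 0.0, 1.0, 0.0]
ft_force: [0.0, -0.2, 0.4]
width: 1.003
gripper_force: 0.0
```

Call:
carry_out(delta_pos=[[0,-0.01,0],[0,-0.02,0],[0,-0.03,0],[0,-0.03,0]], twist=[0,0,0,0])

```text
time: 7.6
ee_pos: [0.5692, -0.014, 0.0427]
tool_rot: [0.0, 0.0, 1.0, 0.0]
ft_force: [-0.3, 0.6, 0.2]
width: 0.997
gripper_force: 0.3
```

Call:
carry_out(delta_pos=[[0,-0.01,0],[0,-0.02,0],[0,-0.03,0]], twist=[0,0,0])

```text
time: 7.9
ee_pos: [0.5692, -0.02, 0.0427]
tool_rot: [0.0, 0.0, 1.0, 0.0]
ft_force: [-0.5, 2.2, 0.1]
width: 0.998
gripper_force: 0.8
```

```bash
cat > e.py <<'E'
import sys
from h import *
# bottle tilt along y from side mask/top: cap centre vs body
for n in("top","side"):
    s=snapshot(n);m=regions_of(s,"bottle");u=regions_of(s,"bottle_upper");q=spot_point(s,"bottle")
    print(n,m and np.round(m[0]["at"],1),u and np.round(u[0]["at"],1),q and onz(s,q[0]["at"],.052).round(4))
    if n=="top" and len(sys.argv)>1: cv2.imwrite(sys.argv[1],cv2.resize(s["pixels"][170:290,270:430,::-1],(800,600),interpolation=2))
t=sense();print(t["time"],t["ee_pos"],t["ft_force"],t["wrist_torque"])
E
python3 e.py pics/f.png
```

```text
top [242.1 335. ] [200.  377.2] [ 0.5672 -0.1242  0.052 ]
side [206.5 299.7] [] [ 0.571  -0.1373  0.052 ]
8.3 [ 0.56922152 -0.02021258  0.04272347] [-0.08647607  0.45600409 -0.88461669] [-0.01888255  0.02307177  0.03786096]
```

View pics/f.png

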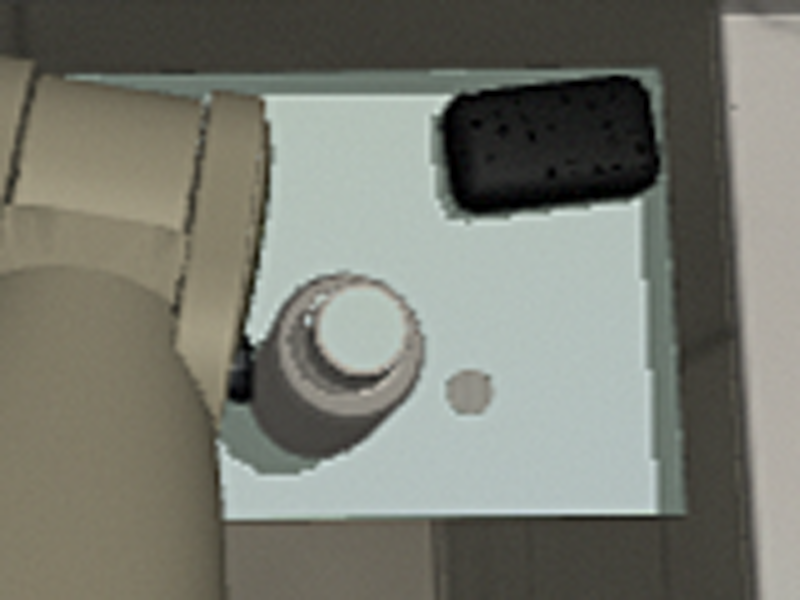

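The knuckle made contact at TCP y ≈ -0.013 with about 2 N. The cap, at crop (360, 328), moved roughly 6 mm over that 7 mm push, so the bottle is sliding upright. I'll continue slowly.

Call:
carry_out(delta_pos=[[0,-0.01,0],[0,-0.03,0],[0,-0.05,0],[0,-0.07,0],[0,-0.09,0],[0,-0.11,0],[0,-0.13,0],[0,-0.15,0],[0,-0.17,0],[0,-0.19,0],[0,-0.21,0],[0,-0.23,0],[0,-0.24,0],[0,-0.25,0],[0,-0.25,0]], twist=[0,0,0,0,0,0,0,0,0,0,0,0,0,0,0])

```text
time: 9.8
ee_pos: [0.5692, -0.0704, 0.0427]
tool_rot: [-0.0, 0.0, 1.0, -0.0]
ft_force: [0.1, 1.0, -0.4]
width: 0.999
gripper_force: 0.1
```

```bash
python3 e.py pics/g.png
```

```text
top [240.9 360.2] [] [ 0.5718 -0.1704  0.052 ]
side [] [] [ 0.5683 -0.183   0.052 ]
10.2 [ 0.56923685 -0.07004126  0.04274537] [-0.03155822 -0.91794019 -0.12762258] [ 0.01094641  0.05380495 -0.03269499]
```

View pics/g.png

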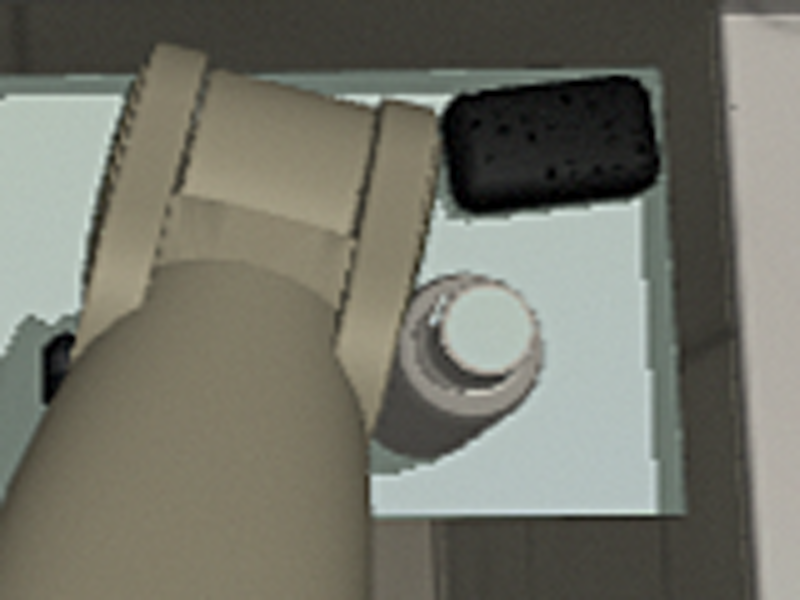

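The view shows the bottle still upright at the same x, with its cap at crop (487, 325). I'll push on to about 9 mm short of the wall and then creep.

Call:
carry_out(delta_pos=[[0,-0.01,0],[0,-0.03,0],[0,-0.055,0],[0,-0.08,0],[0,-0.105,0],[0,-0.13,0],[0,-0.155,0],[0,-0.18,0],[0,-0.205,0],[0,-0.23,0],[0,-0.255,0],[0,-0.28,0],[0,-0.305,0],[0,-0.33,0],[0,-0.355,0],[0,-0.375,0],[0,-0.395,0],[0,-0.41,0],[0,-0.42,0],[0,-0.42,0]], twist=[0,0,0,0,0,0,0,0,0,0,0,0,0,0,0,0,0,0,0,0])

```text
time: 12.2
ee_pos: [0.5692, -0.1544, 0.0427]
tool_rot: [0.0, 0.0, 1.0, -0.0]
ft_force: [0.9, 0.2, 0.3]
width: 1.002
gripper_force: 0.1
```

Call:
carry_out(delta_pos=[[0,-0.01,0],[0,-0.02,0],[0,-0.025,0],[0,-0.025,0]], twist=[0,0,0,0])

```text
time: 12.6
ee_pos: [0.5692, -0.1592, 0.0427]
tool_rot: [-0.0, 0.0, 1.0, 0.0]
ft_force: [0.1, 0.7, 0.4]
width: 0.998
gripper_force: 0.4
```

```bash
python3 e.py pics/i.png
```

```text
top [240.3 412. ] [] [ 0.5725 -0.2637  0.052 ]
side [] [] [ 0.5646 -0.2661  0.052 ]
13.0 [ 0.56925109 -0.1591476   0.04275344] [ 0.4883259   0.28733414 -1.19067667] [ 0.05429627 -0.01443841 -0.02720571]
```

View pics/i.png

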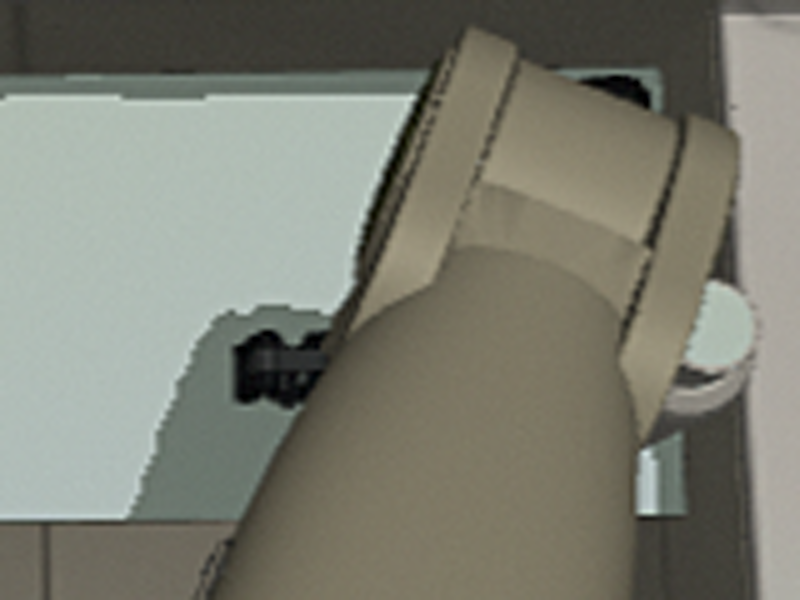

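The wrist passes above the cap, at crop (715, 325), and the bottle is almost at the wall. I'll creep until I feel it.

Call:
carry_out(delta_pos=[[0,-0.01,0],[0,-0.015,0]], twist=[0,0])

```text
time: 13.2
ee_pos: [0.5692, -0.1617, 0.0428]
tool_rot: [0.0, -0.0, 1.0, 0.0]
ft_force: [0.5, 5.4, 2.1]
width: 1.001
gripper_force: 1.7
```

Call:
carry_out(delta_pos=[[0,-0.008,0],[0,-0.008,0]], twist=[0,0])

```text
time: 13.4
ee_pos: [0.5691, -0.1616, 0.0429]
tool_rot: [0.0, -0.001, 1.0, 0.002]
ft_force: [0.4, 8.9, 2.5]
width: 0.997
gripper_force: 2.5
```

The TCP stalled at -0.1617 with the force rising to 8.9 N, so the bottle is against the wall. Backing off.

Call:
carry_out(delta_pos=[[0,0.01,0],[0,0.02,0],[0,0.05,0],[0,0.1,0],[0,0.2,0],[0,0.3,0],[0,0.45,0],[0,0.6,0],[0,0.75,0],[0,0.75,0.05],[0,0.75,0.1],[0,0.75,0.1]], twist=[0,0,0,0,0,0,0,0,0,0,0,0])

```text
time: 14.6
ee_pos: [0.5708, -0.0143, 0.0647]
tool_rot: [0.002, 0.0, 1.0, -0.0]
ft_force: [0.9, -0.2, -0.1]
width: 0.997
gripper_force: 0.0
```

```bash
sed -i 's/\.567,-\.12\b/.567,-.26/g;s/\.577,-\.12\b/.577,-.26/;s/\.567,-\.13\b/.567,-.27/' b.py; python3 b.py; python3 e.py pics/j.png
```

```text
top [241.3 401.6] [] [ 0.5738 -0.2616  0.052 ]
side [] [] []
15.2 [ 0.56911006 -0.01371578  0.06254812] [ 0.70113413 -0.7920482   0.31069184] [-0.03677073  0.0505679   0.00625113]Traceback (most recent call last):
  File "b.py", line 6, in <module>
    sc={n:spot_point(S[n],"shelf_corner")[0]["at"] for n in S}
          ~~~~~~~~~~~~~~~~~~~~~~~~~~~~~~~^^^
IndexError: list index out of range
```

View pics/j.png

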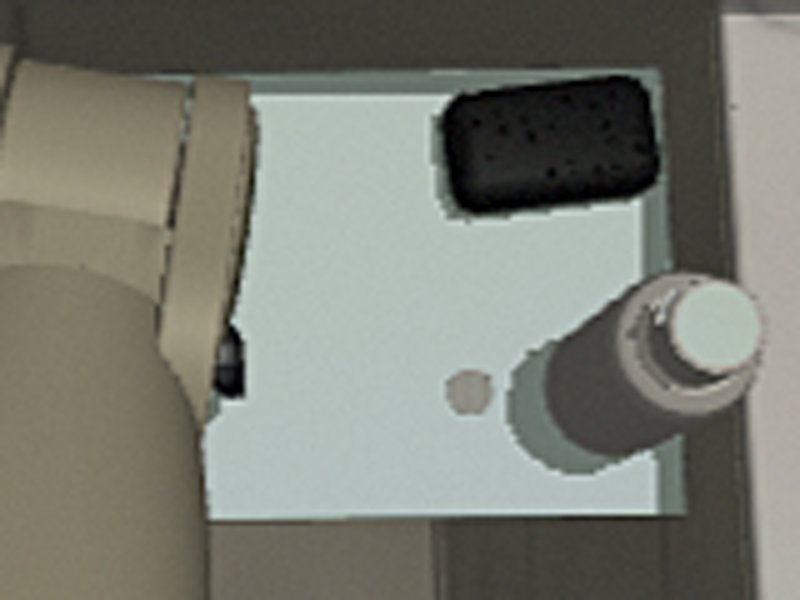

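The pumice is unmoved and the bottle stands at the end of the shelf, with its cap at crop (716, 325). I'll check upright and position by projection, then hand in if they agree.

Run:
```python
from h import *
s=snapshot("top")
for y in(-.255,-.262,-.268):
    f=lambda X:((proj(s,X)-[170,270])*5).round()
    print(y,"cap",f([.569,y,.259]),"near base left",f([.569,y+.033,.052]),"low left mid",f([.569,y+.033,.09]))
```

```text
-0.255 cap [323. 682.] near base left [388. 512.] low left mid [378. 526.]
-0.262 cap [323. 700.] near base left [388. 527.] low left mid [377. 541.]
-0.268 cap [323. 715.] near base left [387. 539.] low left mid [377. 554.]
```

```bash
python3 -c "
from cell import *
print(sign_off())"
```

```text
the job is handed in; nothing more can be done
None
```

The bottle was slid upright to the side wall, the gripper was backed well clear, and the job is handed in: in the last picture the bottle stands against the wall on the glass in front of the unmoved pumice stone. I did not re-check the comb and tumbler at the end, and `sign_off()` gave no verdict.

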